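Seat and hold the dummy-cell plug for the self-test

TASK

Start the instrument's self-test on the keypad by pressing the blue, then the yellow, then the red button, one at a time and each right down. Then pick up the orange-winged dummy-cell plug, push it into the bayonet socket with its lugs in the slots, twist it clockwise (seen from above) a quarter turn against the spring as far as it goes, and without forcing it, and finish while still holding it there: do not let go. Leave everything else on the bench where it stands.

Things in the scene. Friction and masses are not known exactly. Their poses are not given: they have to be found in the camera images.
- keypad: grey keypad box fixed to the bench, 190 x 76 mm, 30 mm high; origin at the centre of its underside, its x axis along its length. Three round spring buttons stand in a row along it at -55, 0 and +55 mm; which colour is where varies.
- plug: dummy-cell plug, loose, standing upright on its foot; 76 mm high, about 120 g. Origin at the centre of its underside, z up. Orange wing grip on top, 44 mm long along the plug's x axis, 12 mm thick (y), z 38 to 76 mm: grip it across its thickness. Below: black body of 18 mm radius (z 26 to 38), flange of 25 mm radius (z 22 to 26), brass shaft of 14.5 mm radius. Half a turn gives the same plug.
- plug_grip (a point): point on the plug's axis in the wing grip, 66 mm above its underside, 28 mm above the black body
- plug_foot (a point): centre of the plug's underside. Two brass lugs at the foot, along the plug's +x and -x (under the white dots on the flange), reach 23 mm from the axis, 9 mm wide, z 0 to 7 mm. A slot 9 mm wide and 9 mm deep crosses the underside along y.
- socket: round bayonet test socket fixed to the bench, 96 mm across its flange, 76 mm across the black housing, 50 mm high; origin at the centre of its underside, z up. Aluminium lip on top (z 42 to 50 mm), bore of 16.5 mm radius, two entry slots along +x and -x, 13 mm wide, reaching 26 mm from the axis. White dots mark the slots, red dots where the white dots of the plug end.
- lip: the slotted aluminium lip of the socket, fixed on it, 8 mm thick; origin at the centre of its underside, 42 mm above the bench, axes as the socket's. The lugs cannot be turned before they are below it.
- socket_mouth (a point): centre of the socket's mouth at the top of the lip, 50 mm above the bench. To enter, the plug's x axis lies along the socket's x axis, either way round. The plug's foot meets the plunger 8.5 mm below this point, can be twisted (clockwise seen from above) once 15 mm or more below it, and bottoms at 18.5 mm.
- plunger_face (a point): centre of the sprung plunger's face inside the socket, 8.5 mm below the mouth at rest. A brass tang 5 mm wide and 5.5 mm high stands across it along the socket's y axis and goes into the slot under the plug.
- plunger (a joint): travel of the socket's plunger in m: 0 at rest, 0.010 at the bottom; spring 4 N at first, 9 N at the bottom; the lugs pass under the lip from 0.0065, and the lip then keeps it there
- rotor (a joint): turn of the tang under the plug in rad: 0 at rest (line of entry), growing clockwise seen from above to a hard stop at 1.35; a spring turns it back with 0.08 N m at first, 0.20 N m at the stop. It trails the plug by up to 0.15 rad of play, so the plug itself turns up to about 1.5 rad.
- btn_blue (a joint): travel of the blue button in m: 0 up, 0.006 fully down; it springs back; 1.5 N to start it, 5 N fully down; counts as pressed from 0.0045
- btn_blue_top (a point): centre of the top of the blue button's cap, 28 mm across, about 48 mm above the bench; press straight down
- btn_yellow (a joint): travel of the yellow button in m: 0 up, 0.006 fully down; it springs back; 1.5 N to start it, 5 N fully down; counts as pressed from 0.0045
- btn_yellow_top (a point): centre of the top of the yellow button's cap, 28 mm across, about 48 mm above the bench; press straight down
- btn_red (a joint): travel of the red button in m: 0 up, 0.006 fully down; it springs back; 1.5 N to start it, 5 N fully down; counts as pressed from 0.0045
- btn_red_top (a point): centre of the top of the red button's cap, 28 mm across, about 48 mm above the bench; press straight down
- beaker_250: glass beaker, 70 mm across, 88 mm high, loose bystander; origin at the centre of its underside
- tape_1: roll of masking tape, 96 mm across, 25 mm high, loose bystander; origin at the centre of its underside
- screwdriver: screwdriver with a red handle, 173 mm long, lying, loose bystander; origin at the centre of its underside
- cap_orange_0: orange screw cap, 31 mm across, 14 mm high, loose bystander; origin at the centre of its underside
- cap_orange_1: orange screw cap, 31 mm across, 14 mm high, loose bystander; origin at the centre of its underside
- vial_2: small glass vial, 28 mm across, 54 mm high, loose bystander; origin at the centre of its underside
- timer: white bench timer, 62 x 62 mm, 21 mm high, loose bystander; origin at the centre of its underside
There are look-alikes about, which are no part of the job. What is shaped like the socket but pink is not meant. Leave any pink look-alike of the plug alone.

How it is judged:
On the way, in this order (a step that is already met when the one before it is completed fails the run):
1. the blue button is pressed down, the other two being up (value of joint btn_blue above 0.0045 m and value of joint each of btn_yellow, btn_red below 0.0015 m), for 0.05 s.
2. the yellow button is pressed down, the other two being up (value of joint btn_yellow above 0.0045 m and value of joint each of btn_blue, btn_red below 0.0015 m), for 0.05 s.
3. the red button is pressed down, the other two being up (value of joint btn_red above 0.0045 m and value of joint each of btn_blue, btn_yellow below 0.0015 m), for 0.05 s.
4. the plug is pushed in and twisted to the stop, held in the fingers (value of joint plunger above 0.0055 m and value of joint rotor above 1.1 rad and horizontal distance between plug and socket below 0.006 m and angle between plug's own z axis and vertical below 0.12 rad and contact force between the fingers and plug above 2 N), for 0.2 s.
At the end, for the whole second after the job is handed in: The plug is in the socket, upright within 0.12 rad and within 6 mm of its axis, the plunger pressed at least 5.5 mm and the rotor turned at least 1.1 rad; the fingers hold the plug with more than 2 N, it is at rest, and all three buttons are up again (all of step 4 and value of joint each of btn_blue, btn_yellow, btn_red below 0.0015 m and linear speed of plug below 0.03 m/s and angular speed of plug below 0.3 rad/s); the arm keeps its last pose, push and grip.
It fails at once if the plug forced against the lip of the socket (contact force between plug and lip above 80 N).
It fails at once if two buttons pressed at once (value of joint each of btn_blue, btn_yellow above 0.003 m or value of joint each of btn_blue, btn_red above 0.003 m or value of joint each of btn_yellow, btn_red above 0.003 m).
It fails at once if a bystander shoved more than 30 mm (distance of any of beaker_250, tape_1, screwdriver, cap_orange_0, cap_orange_1, vial_2, timer from where it was at the start of the episode above 0.03 m).
It also fails if it takes over 64 s, if anything falls off the work surface, if the arm or the gripper's body presses on something with over 40 N, if the wrist force passes 120 N, or if a joint passes its speed limit or range.

ROBOT

A 7-joint arm with a two-finger parallel gripper is mounted at the origin on a cart in front of the work surface, level with it; the furniture and walls round the work are solid. World frame = base frame: x ahead of the robot, y to its left, z up, the work surface at z = 0. Lengths are in m, angles in rad, forces in N, time in s.
With the tool pointing down it reaches from about 0.375 to 0.925 m from the base axis. Payload 3.1 kg.
Tool frame: the origin (TCP) lies midway between the tips of the shut fingers; the grasp point (between the pads) lies 19 mm behind it; z points along the fingers, y is the direction in which the jaws open and shut (so a half turn about z gives the same grasp; the last joint's range is limited). The gripper opens to 85 mm and grips with 20 to 120 N. Pads are 22 mm wide; open, the fingers measure 114 mm over their backs; the gripper's body (76 mm by 85 mm) begins 54 mm behind the grasp point. The pads swing forward as they close: fully open they stand 13 mm farther back than shut.
Start: joints at [-1.283, 0.383, 0.044, 1.598, -0.018, 1.161, -0.05], TCP at [0.245, 0.602, 0.195] pointing down, gripper open.
Joint ranges: [-2.61, 2.61], [-0.41, 2.15], [-1.48, 1.57], [0, 2.5], [-1.57, 4.71], [0.05, 1.97], [-2.85, 2.85]. Speed limits (rad/s): [2.79, 2.79, 3.14, 3.14, 3.14, 3.14, 3.14].

INTERFACE

Orientations are given as a rotation vector (axis times angle).
In Python, from bench import status, optics, manip gives the robot as it stands.
- The arm moves only by the tool drive_tool, never from a script. Its arguments are lists of equal length, an entry for each row: "xyz": the shift along the world's x, y, z in cm, a list of three; "roll": the turn about the world's z in rad. In form: {"xyz": [[x, y, z], ...], "roll": [roll, ...]}. A call has 1 to 10 rows; each row is the pose to reach, as a shift and turn from the pose measured when the call began; what a row does not reach only later rows make up. A row lasts 1/12 s, in which the tool goes at most 41.7 mm and 7.16 degrees, less where a joint would pass 70% of its speed; a pose out of reach is approached as far as the arm can. A call with a gripper value outside its range is refused whole. "hand" is the finger opening in cm, from 0 to 8.54, set as the call begins (left out, the last holds). The fingers move at their own pace and stop on an object; "grip_force" is the grip in N (left out, the last holds). Time passes only in rows, so rows that repeat a pose let the fingers close. It gives the time, the measured TCP pose, the force and the opening at its end, in the units of the state.
- status.state(): the state, without advancing time (a new reading comes with each control period).
- optics.get_image(name): name is "side" or "top" or "wrist"; returns (picture, depth): 480x640x3 uint8, red, green, blue; 480x640 float32, m along the optical axis (not along the pixel's ray), 0 where there is no reading.
- optics.camera_model(name): a dict with "vfov" (degrees; the focal length in pixels is half the picture's height over the tangent of half this angle, whatever the lens; pixels are square), "cx", "cy" (the principal point, pixels), "cam_to_world" (4x4, takes a point from camera to world coordinates). Camera axes: x right, y up, looking along -z (the intrinsics and any distortion apply to the point x, -y, -z); pixel columns grow to the right and rows downward; lengths in m; the calibration is good to about 2 mm. A picture is of the moment at which its call begins: read the wrist's pose just before it. camera_model takes no time and is no camera call; for the wrist camera it gives the pose at the moment of the call.
- manip.job_done(): hands the job in, once; it reports no verdict.
The state is a dict: "time": time; "joint_pos": joint angles; "dq": joint speeds; "effort": joint torques, N m; "ee_pos": TCP position; "tcp_rot": TCP orientation; "force": force on the tool from outside, world axes, zero at the start; "wrist_torque": the same for the moment, N m; "finger_gap": opening from 0.0 (shut) to 1.0 (fully open).
Only numpy, scipy, OpenCV 4.12 (cv2) and the standard library are available. Lean on these libraries where they do the work, as an engineer would, in place of code of your own. Each camera call takes 0.05 s, during which the arm holds its last target.

## Working session

There is one attempt and no reset: what is moved stays moved. The work goes in short steps, Python scripts to look and compute and a tool call to move; the robot and the scene stay as the last step left them, time stands still between calls to the robot, and variables do not carry over. Pictures are saved under pics/ and viewed, and the job is handed in when it is done.

Besides the shell and the picture viewer there is one more tool, called after ">>>" as name([rows], argument=value, ...), one row to a line, values as JSON. drive_tool: Moves the arm, as the interface text tells. Its arguments: {"type":"object","properties":{"xyz":{"type":"array"},"roll":{"type":"array"},"hand":{"type":"number"},"grip_force":{"type":"number"}},"required":["xyz","roll"]}

```bash
mkdir -p pics; cat > h.py <<'E'
import numpy as np, cv2
from bench import status, optics, manip
def snap(n,f):
    m=optics.camera_model(n); im,d=optics.get_image(n)
    cv2.imwrite('pics/'+f+'.png',im[:,:,::-1]); np.savez('pics/'+f+'.npz',im=im,d=d,**{k:np.array(v) for k,v in m.items() if not isinstance(v,(str,dict))})
    return m,im,d
def world(m,u,v,z):
    f=240/np.tan(np.radians(m['vfov'])/2)
    r=np.array([(u-m['cx'])/f*z,-(v-m['cy'])/f*z,-z,1]); return (np.array(m['cam_to_world'])@r)[:3]
def onplane(m,u,v,h):
    f=240/np.tan(np.radians(m['vfov'])/2)
    T=np.array(m['cam_to_world']); r=T[:3,:3]@np.array([(u-m['cx'])/f,-(v-m['cy'])/f,-1]); 
    return T[:3,3]+r*(h-T[2,3])/r[2]
E
python3 - <<'E'
from h import *
print(status.state())
for n in ['top','side','wrist']:
    m,im,d=snap(n,n+'0'); print(n,m)
E
```

```text
{'time': 0.0, 'joint_pos': array([-1.28282336,  0.38386965,  0.04383696,  1.59958319, -0.01790111,
        1.16120266, -0.04987751]), 'dq': array([ 8.98044098e-04,  5.56458461e-04, -1.26053994e-03, -7.18317395e-04,
       -4.69335616e-04, -1.24580787e-03,  6.81923100e-05]), 'effort': array([-3.57070821e-04, -4.33456242e+01,  1.02449521e+00, -2.49510902e+01,
        1.05623138e-02,  1.12617933e-02,  2.73999831e-06]), 'ee_pos': array([0.24419767, 0.60125598, 0.19386069]), 'tcp_rot': array([-0.60199657, -3.08299696,  0.00415383]), 'force': array([ 0.64582724, -0.34590114, -0.11208023]), 'wrist_torque': array([ 0.00095404,  0.01650225, -0.03378875]), 'finger_gap': 1.0018343675098558}
top {'vfov': 42.51715555968322, 'cx': 320.27641661981596, 'cy': 247.34146943591708, 'cam_to_world': array([[-0.02367358,  0.98510899, -0.17029339,  0.35129175],
       [-0.99970257, -0.02432553, -0.00174265,  0.0668025 ],
       [-0.00585918,  0.17020148,  0.98539186,  1.42086659],
       [ 0.        ,  0.        ,  0.        ,  1.        ]])}
side {'vfov': 50.41740102317588, 'cx': 316.82564111035276, 'cy': 239.51586690324996, 'cam_to_world': array([[ 0.81076123,  0.27285076, -0.51789834, -0.00590643],
       [-0.58528856,  0.36246992, -0.72529501, -0.75399871],
       [-0.01017472,  0.89116105,  0.45357299,  0.56664161],
       [ 0.        ,  0.        ,  0.        ,  1.        ]])}
wrist {'vfov': 61.64665257396608, 'cx': 320.3058185697023, 'cy': 244.81946346879, 'cam_to_world': array([[ 0.37558604, -0.88956103, -0.26003136,  0.17827156],
       [ 0.92678384,  0.35970722,  0.10808524,  0.62865684],
       [-0.00261326, -0.28158817,  0.9595318 ,  0.37360681],
       [ 0.        ,  0.        ,  0.        ,  1.        ]])}
```

View pics/top0.png

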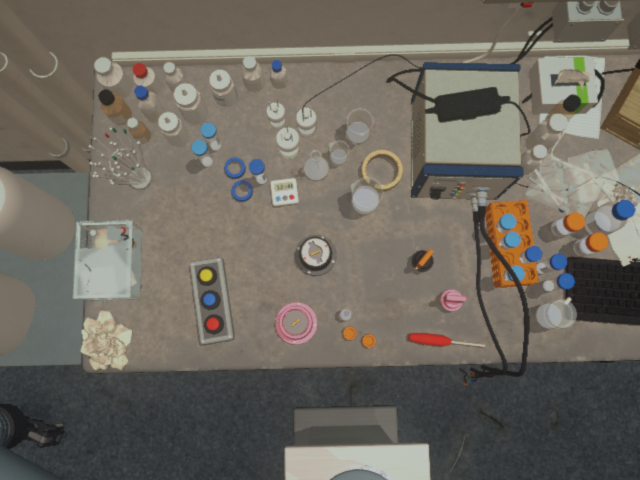

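View pics/side0.png

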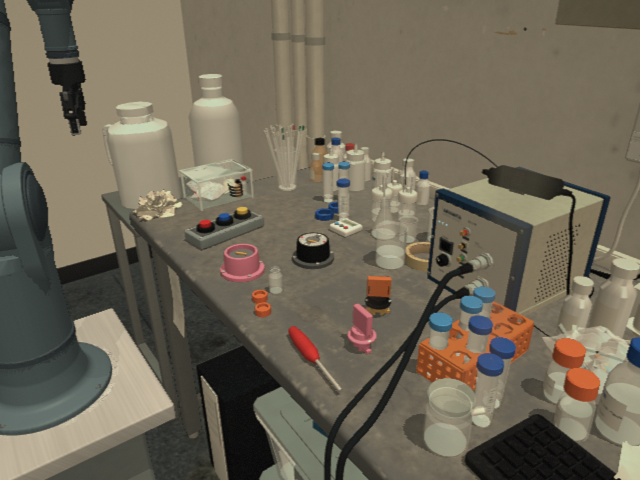

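View pics/wrist0.png

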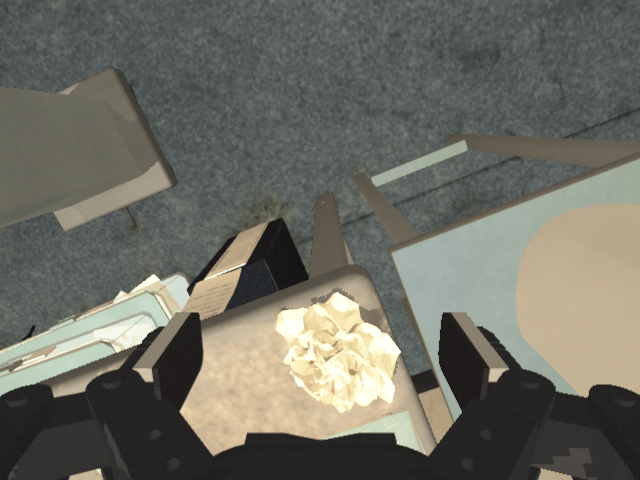

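The top view shows these candidates:
- **Plug:** the orange-winged plug at (423,260). The pink look-alike at (453,299) and the orange caps at (349,333) and (369,341) are not it.
- **Socket:** the black socket at (315,253). The pink one at (296,323) is not it.
- **Buttons:** yellow (206,275), blue (209,299), red (213,324).

I'll check close crops and measure.

```bash
python3 - <<'E'
from h import *
z=np.load('pics/top0.npz'); im,d=z['im'],z['d']; m={k:z[k] for k in('vfov','cx','cy','cam_to_world')}
a=cv2.resize(im[225:285,285:345],None,fx=6,fy=6,interpolation=cv2.INTER_CUBIC)
b=cv2.resize(im[230:290,393:453],None,fx=6,fy=6,interpolation=cv2.INTER_CUBIC)
cv2.imwrite('pics/crop0.png',np.hstack([a,b])[:,:,::-1])
h=cv2.cvtColor(im,cv2.COLOR_RGB2HSV)
for n,(u,v),lo,hi in [('y',(206,275),20,35),('b',(209,299),100,125),('r',(213,324),-1,8),('plug',(423,260),8,18)]:
    H=h[:,:,0].astype(int)
    M=(h[:,:,1]>140)&(h[:,:,2]>90)&(((H>=lo)&(H<=hi))|((n=='r')&(H>170)))
    vv,uu=np.mgrid[:480,:640]; M&=(abs(uu-u)<16)&(abs(vv-v)<16)
    c=uu[M].mean(),vv[M].mean()
    print(n,M.sum(),c,world(m,*c,np.median(d[M])),onplane(m,*c,.048 if n!='plug' else .076))
    if n=='plug': print([world(m,x,y,d[y,x]).round(4) for y,x in zip(vv[M],uu[M])][::5])
E
```

```text
y 134 (np.float64(205.79850746268656), np.float64(274.82835820895525)) [0.53175578 0.32667623 0.05228622] [0.53232097 0.32749012 0.048     ]
b 105 (np.float64(209.0857142857143), np.float64(299.06666666666666)) [0.47727264 0.31883795 0.05282334] [0.47771681 0.31972656 0.048     ]
r 139 (np.float64(212.40287769784172), np.float64(323.45323741007195)) [0.42330899 0.31130018 0.05190942] [0.42351466 0.3119984  0.048     ]
plug 129 (np.float64(424.7674418604651), np.float64(257.984496124031)) [ 0.55414793 -0.16035571  0.07654904] [ 0.55423078 -0.16044849  0.076     ]
[array([ 0.5859, -0.1834,  0.0047]), array([ 0.5711, -0.1744,  0.08  ]), array([ 0.5687, -0.1719,  0.0809]), array([ 0.5676, -0.1684,  0.075 ]), array([ 0.5672, -0.1793,  0.0758]), array([ 0.565 , -0.1703,  0.0765]), array([ 0.564 , -0.1623,  0.0706]), array([ 0.5623, -0.1718,  0.0794]), array([ 0.5604, -0.1653,  0.0784]), array([ 0.5585, -0.1588,  0.0773]), array([ 0.5579, -0.1694,  0.0792]), array([ 0.5565, -0.1611,  0.0756]), array([ 0.5603, -0.1586,  0.0367]), array([ 0.5541, -0.1631,  0.0764]), array([ 0.5522, -0.1544,  0.0753]), array([ 0.5512, -0.1645,  0.0805]), array([ 0.5494, -0.1558,  0.0791]), array([ 0.5515, -0.1514,  0.0508]), array([ 0.5477, -0.1586,  0.0747]), array([ 0.545 , -0.1489,  0.0798]), array([ 0.5455, -0.1607,  0.0748]), array([ 0.5428, -0.1533,  0.0791]), array([ 0.5413, -0.1472,  0.0751]), array([ 0.5457, -0.1637,  0.0421]), array([ 0.5386, -0.1511,  0.0775]), array([ 0.538 , -0.1506,  0.066 ])]
```

View pics/crop0.png

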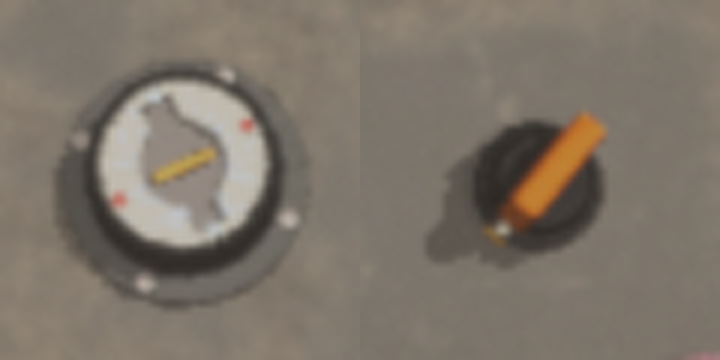

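Both choices match the description. The button caps measure about 50 mm high and 55 mm apart, as they should. I'll go above blue with the fingers shut.

>>> drive_tool([
  [3.3,-4,0],
  [6,-7,0],
  [8.8,-10.5,0],
  [11.5,-14,0],
  [14.2,-17.3,0],
  [17,-20.5,-1],
  [19.8,-24,-3],
  [22,-26.6,-5],
  [23.3,-28.2,-7],
  [23.3,-28.2,-9],
], roll=[0,0,0,0,0,0,0,0,0,0], hand=0)

```text
time: 0.98
ee_pos: [0.4833, 0.3116, 0.1042]
tcp_rot: [0.618, 3.075, -0.006]
force: [0.3, -0.8, 0.6]
finger_gap: 0.003
```

```bash
python3 - <<'E'
from h import *
m,im,d=snap('wrist','w1'); print(status.state()['ee_pos'],status.state()['tcp_rot'],status.state()['force'])
E
```

```text
[0.47827208 0.31003206 0.09805348] [-0.61710451 -3.07725878  0.01824275] [-0.57398591 -1.86559181 -3.36029103]
```

View pics/w1.png

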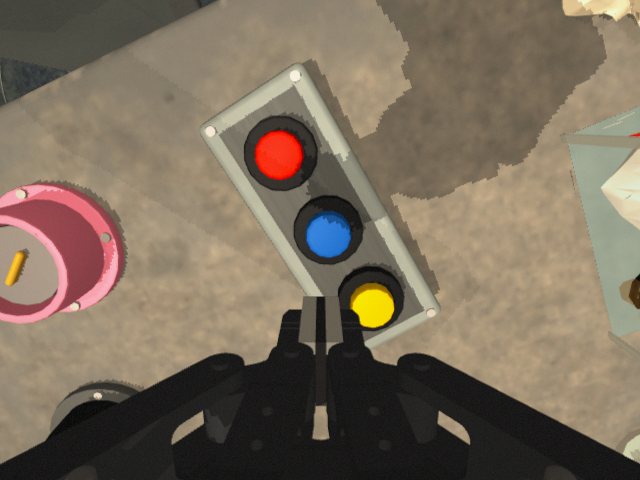

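The wrist view shows red at (279,155), blue (328,233) and yellow (372,304), with the fingertips at (320,300). I'll cross-check the positions.

```bash
python3 - <<'E'
from h import *
m,im,d=snap('wrist','w2'); s=status.state();print(s['ee_pos'],s['tcp_rot'],s['force'],s['dq'].round(3))
h=cv2.cvtColor(im,cv2.COLOR_RGB2HSV);H=h[:,:,0].astype(int);vv,uu=np.mgrid[:480,:640]
for n,(u,v),lo,hi in [('y',(372,304),20,35),('b',(328,233),100,125),('r',(279,155),-1,8)]:
    M=(h[:,:,1]>140)&(h[:,:,2]>90)&(((H>=lo)&(H<=hi))|((n=='r')&(H>170)))&(np.hypot(uu-u,vv-v)<45)
    (x,y),r=cv2.minEnclosingCircle(np.argwhere(M)[:,::-1].astype(np.float32))
    print(n,M.sum(),x,y,r,world(m,x,y,np.median(d[M])),onplane(m,x,y,.05))
E
```

```text
[0.47573202 0.31306917 0.09947569] [-0.61132547 -3.07552186  0.01745853] [-0.30445426 -0.47057226 -0.33115753] [-0.047 -0.044 -0.066 -0.06  -0.018  0.041 -0.018]
y 1626 379.2535095214844 315.9073486328125 23.452911376953125 [0.52909543 0.32757221 0.05215859] [0.53020306 0.32745769 0.05      ]
b 1707 334.5418395996094 244.29080200195312 23.71372413635254 [0.47595519 0.31944625 0.05267183] [0.47669835 0.31920769 0.05      ]
r 2006 285.0815124511719 163.29891967773438 25.77268409729004 [0.42248944 0.31174294 0.0527814 ] [0.42260228 0.31139921 0.05      ]
```

>>> drive_tool([
  [0.1,0.6,-1],
  [0.1,0.6,-3],
  [0.1,0.6,-4],
  [0.1,0.6,-4.6],
  [0.1,0.6,-4.9],
  [0.1,0.6,-5.2],
  [0.1,0.6,-5.5],
  [0.1,0.6,-5.5],
], roll=[0,0,0,0,0,0,0,0])

```text
time: 1.75
ee_pos: [0.4768, 0.3194, 0.0447]
tcp_rot: [-0.611, -3.076, 0.017]
force: [-0.0, -0.1, -0.1]
finger_gap: -0.0
```

>>> drive_tool([
  [0,0,-0.3],
  [0,0,-0.4],
  [0,0,-0.5],
  [0,0,-0.5],
], roll=[0,0,0,0])

```text
time: 2.08
ee_pos: [0.4768, 0.3193, 0.0396]
tcp_rot: [-0.611, -3.076, 0.017]
force: [-0.4, -0.2, -0.5]
finger_gap: -0.002
```

```bash
python3 - <<'E'
from h import *
s=status.state();print(s['ee_pos'],s['force'],s['dq'].round(3))
m,im,d=snap('wrist','w3');m,im,d=snap('side','s3')
cv2.imwrite('pics/s3c.png',cv2.resize(im[150:280,140:300],None,fx=5,fy=4.5)[:,:,::-1][:600,:800])
E
```

```text
[0.47682871 0.31932287 0.03963442] [-0.44585237 -0.15130077 -0.4524674 ] [ 0.002 -0.001 -0.001  0.001  0.     0.001 -0.001]
```

View pics/s3c.png

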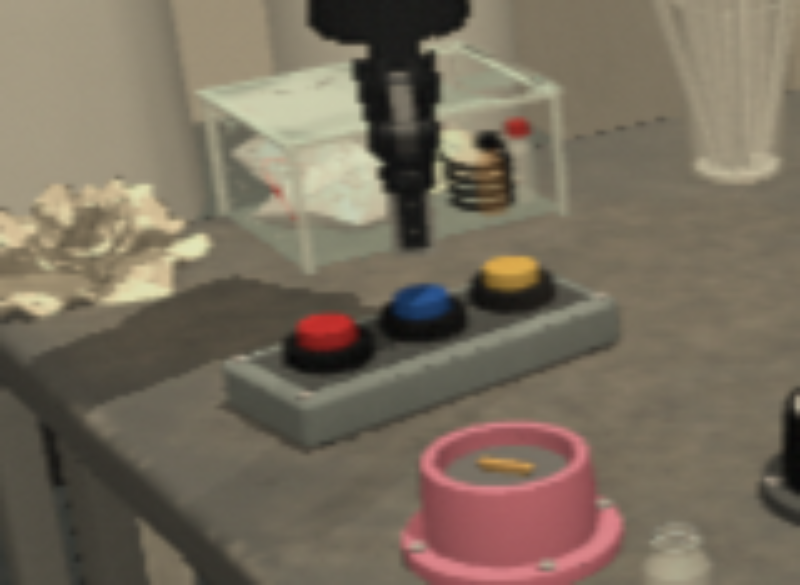

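The side view shows the fingertips at crop (413,245), above the blue cap at (420,290), with no contact, although the reading says z=0.040. I'll look at the wrist view.

```bash
python3 - <<'E'
from h import *
for f,pts in (('s3',[]),('w3',[])):
    z=np.load(f'pics/{f}.npz'); im,d=z['im'],z['d']; m={k:z[k] for k in('vfov','cx','cy','cam_to_world')}
    if f=='s3':
        for v in range(185,222,2):
            u=222; print(v,u,im[v,u],world(m,u,v,d[v,u]).round(3))
    else:
        f_=240/np.tan(np.radians(m['vfov'])/2);T=np.linalg.inv(m['cam_to_world'])
        for v in range(200,340,8): print(v,im[v,320],world(m,320,v,d[v,320]).round(3))
E
```

```text
185 222 [26 26 26] [0.461 0.274 0.147]
187 222 [24 24 22] [0.463 0.279 0.14 ]
189 222 [33 32 30] [0.467 0.291 0.13 ]
191 222 [22 21 20] [0.466 0.29  0.126]
193 222 [20 21 20] [0.473 0.305 0.115]
195 222 [41 40 36] [0.474 0.308 0.108]
197 222 [25 25 24] [0.472 0.305 0.104]
199 222 [23 23 22] [0.473 0.309 0.098]
201 222 [49 48 43] [0.475 0.315 0.09 ]
203 222 [22 22 21] [0.473 0.311 0.086]
205 222 [67 65 56] [0.475 0.317 0.079]
207 222 [123 113  94] [ 0.546  0.478 -0.001]
209 222 [125 115  95] [ 0.54   0.464 -0.   ]
211 222 [132 119  98] [ 0.535  0.455 -0.002]
213 222 [81 85 90] [0.478 0.329 0.052]
215 222 [22 50 88] [0.471 0.314 0.054]
217 222 [ 36  71 116] [0.468 0.309 0.051]
219 222 [26 53 91] [0.467 0.309 0.046]
221 222 [22 25 32] [0.467 0.309 0.041]
200 [91 85 75] [0.441 0.334 0.033]
208 [81 80 69] [0.445 0.332 0.033]
216 [81 78 70] [0.448 0.331 0.032]
224 [81 77 66] [0.452 0.33  0.034]
232 [84 81 71] [0.456 0.328 0.032]
240 [15 17 17] [0.457 0.327 0.041]
248 [25 25 22] [0.46  0.326 0.042]
256 [28 26 24] [0.464 0.325 0.042]
264 [ 19  58 106] [0.465 0.324 0.052]
272 [ 29  88 156] [0.468 0.323 0.051]
280 [ 28  86 154] [0.471 0.322 0.053]
288 [ 30  87 154] [0.475 0.32  0.052]
296 [23 49 90] [0.467 0.324 0.081]
304 [25 23 19] [0.467 0.324 0.088]
312 [27 27 24] [0.412 0.348 0.219]
320 [25 23 22] [0.467 0.324 0.1  ]
328 [25 21 22] [0.468 0.324 0.105]
336 [23 19 20] [0.467 0.324 0.112]
```

View pics/w3.png

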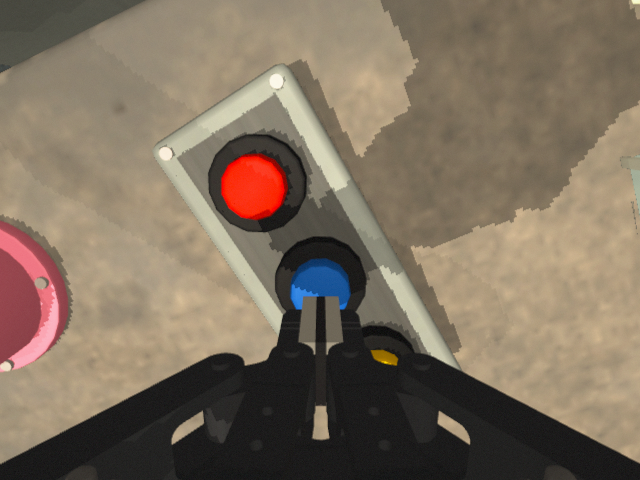

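The cameras put the fingertips at about z=0.077 but the reading says 0.040. The x/y values agree. I'll check whether that offset is constant by looking at w2.

```bash
python3 - <<'E'
from h import *
for f in ('w0','w1','w2','w3'):
    z=np.load(f'pics/{"wrist0" if f=="w0" else f}.npz'); im,d=z['im'],z['d']; m={k:z[k] for k in('vfov','cx','cy','cam_to_world')}
    print(f,m['cam_to_world'][:3,3].round(4),[d[v,310].round(3) for v in range(294,330,4)],[world(m,310,v,d[v,310]).round(3) for v in (300,304)])
print(status.state()['joint_pos'])
E
```

```text
w0 [0.1783 0.6287 0.3736] [np.float32(0.405), np.float32(0.405), np.float32(0.406), np.float32(0.405), np.float32(0.387), np.float32(0.387), np.float32(0.385), np.float32(0.385), np.float32(0.384)] [array([ 0.329,  0.555, -0.   ]), array([0.333, 0.554, 0.002])]
w1 [0.4168 0.3401 0.2835] [np.float32(0.274), np.float32(0.148), np.float32(0.144), np.float32(0.142), np.float32(0.138), np.float32(0.137), np.float32(0.133), np.float32(0.129), np.float32(0.127)] [array([0.472, 0.313, 0.149]), array([0.472, 0.313, 0.152])]
w2 [0.4134 0.3395 0.2777] [np.float32(0.268), np.float32(0.148), np.float32(0.144), np.float32(0.142), np.float32(0.139), np.float32(0.135), np.float32(0.132), np.float32(0.13), np.float32(0.128)] [array([0.467, 0.311, 0.143]), array([0.467, 0.312, 0.147])]
w3 [0.4123 0.3484 0.2195] [np.float32(0.18), np.float32(0.148), np.float32(0.144), np.float32(0.141), np.float32(0.139), np.float32(0.136), np.float32(0.132), np.float32(0.13), np.float32(0.127)] [array([0.465, 0.321, 0.085]), array([0.465, 0.321, 0.089])]
[-0.82635566  0.43970558  0.19537589  1.8974548  -0.10862949  0.82636149
  0.60410579]
```

The offset is constant, so reported z is about 35 mm below the real tips. I'll descend gently and watch the force.

>>> drive_tool([
  [0,0,-0.8],
  [0,0,-1.5],
  [0,0,-2.0],
  [0,0,-2.3],
  [0,0,-2.3],
], roll=[0,0,0,0,0])

```text
time: 2.6
ee_pos: [0.476, 0.3188, 0.0156]
tcp_rot: [-0.611, -3.074, 0.02]
force: [-0.7, -0.5, 1.6]
finger_gap: -0.0
```

>>> drive_tool([
  [0,0,-0.3],
  [0,0,-0.3],
], roll=[0,0])

```text
time: 2.77
ee_pos: [0.4763, 0.319, 0.0126]
tcp_rot: [-0.611, -3.075, 0.019]
force: [-0.8, -0.2, 3.5]
finger_gap: 0.002
```

>>> drive_tool([
  [0,0,-0.2],
  [0,0,-0.35],
  [0,0,-0.35],
], roll=[0,0,0])

```text
time: 3.02
ee_pos: [0.4765, 0.3191, 0.0101]
tcp_rot: [-0.611, -3.074, 0.019]
force: [-2.5, -2.3, 7.5]
finger_gap: -0.001
```

The blue button is fully down: travel runs from about z 0.016 to 0.010, and the force of 7.5 N exceeds the 5 N needed. That makes the true tip z the reported z plus 0.032. Next is yellow.

>>> drive_tool([
  [0,0,1],
  [0,0,2.2],
  [1.8,0.3,2.2],
  [3.6,0.6,2.2],
  [5.4,0.8,2.2],
  [5.4,0.8,1.6],
  [5.4,0.8,0.7],
  [5.4,0.8,0.2],
  [5.4,0.8,-0.2],
  [5.4,0.8,-0.2],
], roll=[0,0,0,0,0,0,0,0,0,0])

```text
time: 3.85
ee_pos: [0.5299, 0.327, 0.01]
tcp_rot: [-0.61, -3.073, 0.02]
force: [-2.3, -2.5, 12.3]
finger_gap: 0.003
```

Yellow is fully down at 12 N. Next is red.

>>> drive_tool([
  [0,0,0.2],
  [0,0,2.2],
  [-2.7,-0.4,2.2],
  [-5.4,-0.8,2.2],
  [-8.1,-1.2,2.2],
  [-10.75,-1.55,2.2],
  [-10.75,-1.55,1.4],
  [-10.75,-1.55,0.6],
  [-10.75,-1.55,0],
  [-10.75,-1.55,-0.1],
], roll=[0,0,0,0,0,0,0,0,0,0])

```text
time: 4.68
ee_pos: [0.4203, 0.3114, 0.0098]
tcp_rot: [-0.609, -3.068, 0.025]
force: [-8.5, -2.6, 21.7]
finger_gap: -0.002
```

>>> drive_tool([
  [0,0,-0.1],
  [0,0,-0.1],
], roll=[0,0])

```text
time: 4.85
ee_pos: [0.4202, 0.3114, 0.01]
tcp_rot: [-0.61, -3.065, 0.028]
force: [-6.2, -3.0, 14.5]
finger_gap: -0.003
```

All three buttons have been pressed. I'll lift and look at the socket.

>>> drive_tool([
  [0,0,2],
  [0,0,6],
  [2,-2,9],
  [4.2,-5.2,12],
  [6.5,-8.6,13],
  [8.8,-12.2,13],
  [11,-15.8,13],
  [13.2,-19.4,13],
  [15.5,-23,13],
  [17,-26,13],
], roll=[0,0,0,0,0,0,0,0,0,0])

```text
time: 5.68
ee_pos: [0.5913, 0.0509, 0.1395]
tcp_rot: [-0.611, -3.066, 0.028]
force: [1.3, 1.0, -0.9]
finger_gap: -0.003
```

>>> drive_tool([
  [0,0,0],
  [0,0,0],
], roll=[0,0], hand=5)

```text
time: 5.85
ee_pos: [0.5935, 0.0443, 0.139]
tcp_rot: [-0.626, -3.065, 0.033]
force: [0.0, 0.1, -0.9]
finger_gap: 0.272
```

```bash
python3 - <<'E'
from h import *
s=status.state();print(s['ee_pos'],s['dq'].round(3))
m,im,d=snap('wrist','w4')
m,im,d=snap('top','t4')
E
```

```text
[0.59349056 0.04433909 0.13902423] [-0.054 -0.017 -0.079  0.026 -0.029  0.015 -0.012]
```

View pics/w4.png

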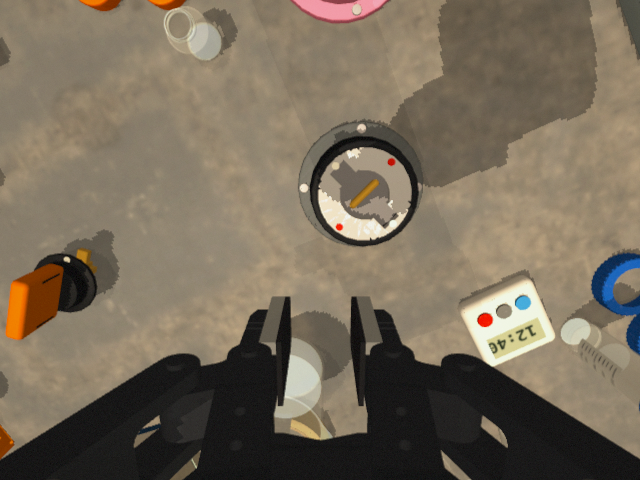

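The wrist view shows the socket lip centred at about (365,195), red dots at (391,162) and (339,227), and the tang from (352,206) to (377,181). The orange plug is at about (65,280), with its wing to the left. Measuring now.

```bash
python3 - <<'E'
from h import *
z=np.load('pics/w4.npz'); im,d=z['im'],z['d']; m={k:z[k] for k in('vfov','cx','cy','cam_to_world')}
cv2.imwrite('pics/c4.png',np.hstack([cv2.resize(im[135:255,305:425],None,fx=3.3,fy=3.3,interpolation=cv2.INTER_CUBIC),cv2.resize(im[230:350,0:120],None,fx=3.3,fy=3.3,interpolation=cv2.INTER_CUBIC)])[:,:,::-1])
h=cv2.cvtColor(im,cv2.COLOR_RGB2HSV).astype(int); vv,uu=np.mgrid[:480,:640]
near=np.hypot(uu-365,vv-195)<60
red=near&((h[:,:,0]<6)|(h[:,:,0]>172))&(h[:,:,1]>150)&(h[:,:,2]>80)
n,l,st,c=cv2.connectedComponentsWithStats(red.astype(np.uint8))
P=[]
for i in range(1,n):
    if st[i,4]>5: p=onplane(m,*c[i],.0505); P.append(p); print('red',c[i],st[i,4],p.round(4),world(m,*c[i],d[int(c[i][1]),int(c[i][0])]).round(4))
P=np.array(P); v=P[1]-P[0]; print('mid',P.mean(0),'ang',np.degrees(np.arctan2(v[1],v[0])),np.linalg.norm(v))
br=near&(h[:,:,0]>8)&(h[:,:,0]<28)&(h[:,:,1]>140)&(np.hypot(uu-365,vv-195)<28)
q=np.argwhere(br)[:,::-1].astype(np.float32); (cc,sz,a)=cv2.minAreaRect(q); bx=cv2.boxPoints((cc,sz,a))
W=np.array([onplane(m,*b,.047) for b in bx]); print('tang',cc,sz,onplane(m,*cc,.047).round(4)); 
e=[W[1]-W[0],W[2]-W[1]]; e=max(e,key=np.linalg.norm); print(np.degrees(np.arctan2(e[1],e[0])),np.linalg.norm(e))
# lip points by depth
pts=np.array([world(m,u,v,d[v,u]) for v,u in np.argwhere(near)]); L=pts[(pts[:,2]>.045)&(pts[:,2]<.06)]
(x,y),r=cv2.minEnclosingCircle(L[:,:2].astype(np.float32)); print('lip',x,y,r,np.median(L[:,2]))
# plug wing top
og=(h[:,:,0]>5)&(h[:,:,0]<20)&(h[:,:,1]>170)&(uu<100)&(vv>240)&(vv<350)
pts=np.array([world(m,u,v,d[v,u]) for v,u in np.argwhere(og)]); T=pts[(pts[:,2]>.074)&(pts[:,2]<.085)]
print(len(pts),len(T),np.median(T[:,2]));(cc,sz,a)=cv2.minAreaRect(T[:,:2].astype(np.float32));print(cc,sz,a)
E
```

```text
red [390.97674419 161.41860465] 43 [0.5643 0.1047 0.0505] [0.5642 0.1046 0.0517]
red [338.77777778 226.66666667] 36 [0.5916 0.0567 0.0505] [0.5916 0.0567 0.0508]
mid [0.57796785 0.08069223 0.0505    ] ang -60.39810735391872 0.055268753994238376
tang (363.5000305175781, 193.50003051757812) (7.071067810058594, 38.18376159667969) [0.5775 0.0806 0.047 ]
112.94751287200813 0.02550755315223596
lip 0.5774832963943481 0.08094938099384308 0.03646217659115791 0.05091375816064575
3254 1144 0.07747715687180383
(0.5554230213165283, -0.16197851300239563) (0.01255857478827238, 0.04445525258779526) 48.658203125
```

View pics/c4.png

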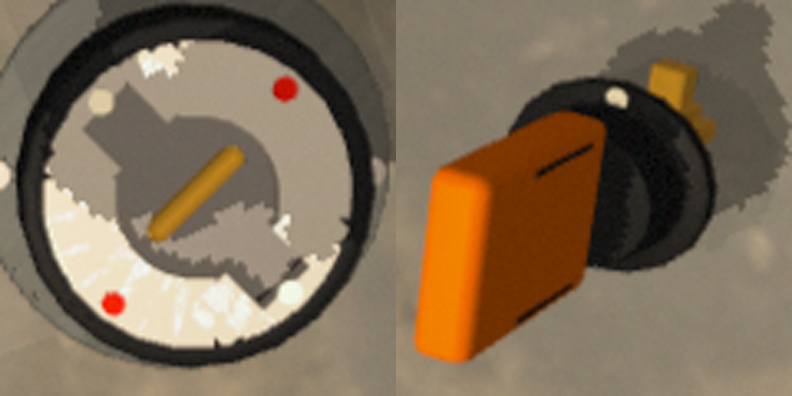

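Measured: 
- **Socket:** centre (0.5777, 0.081), x axis about 23°. The tang gives 22.9°, and the red-dot line agrees.
- **Plug:** wing centre (0.5554, −0.162), size 12.6 × 44.5 mm, thickness direction 48.7°. The sizes fit the description.

I'll move above the plug and turn −0.318.

>>> drive_tool([
  [-0.5,-3,0],
  [-1.2,-6,0],
  [-1.8,-9,0],
  [-2.4,-12,0],
  [-3,-15,0],
  [-3.4,-18,0],
  [-3.8,-20.6,0],
  [-3.8,-20.6,-2],
  [-3.8,-20.6,-4],
  [-3.8,-20.6,-4],
], roll=[-0.06,-0.12,-0.18,-0.24,-0.29,-0.318,-0.318,-0.318,-0.318,-0.318], hand=4.5)

```text
time: 6.78
ee_pos: [0.5503, -0.1522, 0.0946]
tcp_rot: [-1.082, -2.92, 0.025]
force: [-0.8, 0.1, -0.9]
finger_gap: 0.528
```

>>> drive_tool([
  [0,0,0],
  [0,0,0],
], roll=[0,0])

```text
time: 6.95
ee_pos: [0.5503, -0.1494, 0.0942]
tcp_rot: [-1.076, -2.921, 0.024]
force: [0.2, -0.8, 0.2]
finger_gap: 0.527
```

```bash
python3 - <<'E'
from h import *
s=status.state();print(s['ee_pos'],s['tcp_rot'],s['dq'].round(3),s['finger_gap'],s['joint_pos'].round(2))
a=s['tcp_rot'];print('tool y',2*np.degrees(np.arctan2(a[1],a[0]))-90)
m,im,d=snap('wrist','w5')
h=cv2.cvtColor(im,cv2.COLOR_RGB2HSV).astype(int); vv,uu=np.mgrid[:480,:640]
og=(h[:,:,0]>5)&(h[:,:,0]<20)&(h[:,:,1]>170)&(vv>150)&(abs(uu-320)<120)
pts=np.array([world(m,u,v,d[v,u]) for v,u in np.argwhere(og)]); T=pts[(pts[:,2]>.074)&(pts[:,2]<.085)]
print(len(T),cv2.minAreaRect(T[:,:2].astype(np.float32)))
m,im,d=snap('side','s5')
cv2.imwrite('pics/s5c.png',cv2.resize(im[190:340,300:460],None,fx=5,fy=4)[:,:,::-1])
E
```

```text
[ 0.55033875 -0.14942076  0.09420767] [-1.07599385 -2.92076789  0.02392841] [ 0.003 -0.014  0.013 -0.02   0.003 -0.005  0.002] 0.5273423428275484 [-0.22  0.4   0.49  1.87 -0.21  0.96  1.23]
tool y -310.4470061985922
1722 ((0.5552154183387756, -0.16282963752746582), (0.011937394738197327, 0.04358603060245514), 49.51125717163086)
```

View pics/w5.png

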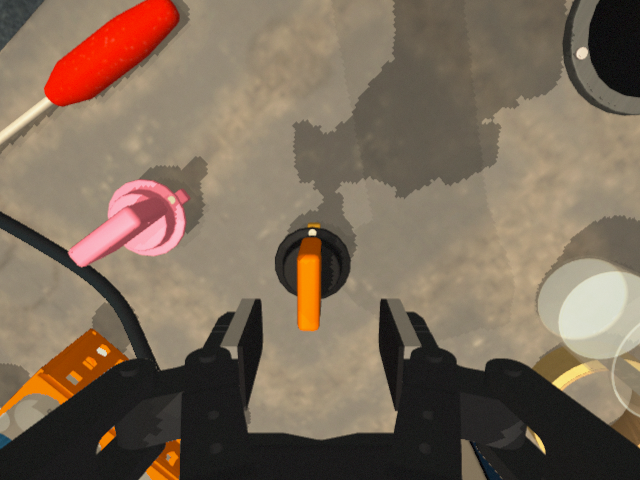

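View pics/s5c.png

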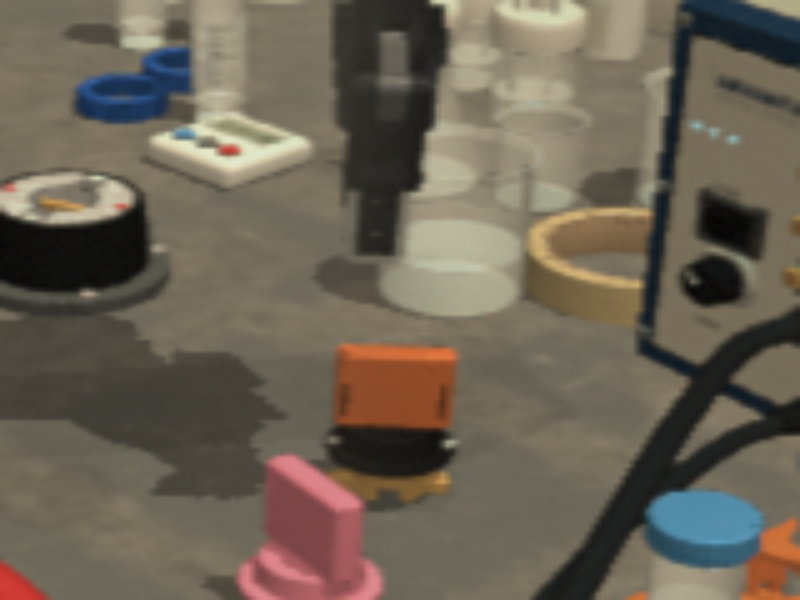

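The wrist view shows the plug wing at (309,285) parallel to the jaws, and the pink plug clear at (145,215). I'll check the fingertip midpoint against the reported TCP.

```bash
python3 - <<'E'
from h import *
z=np.load('pics/w5.npz'); im,d=z['im'],z['d']; m={k:z[k] for k in('vfov','cx','cy','cam_to_world')}
vv,uu=np.mgrid[:480,:640]
M=(d>.1)&(d<.2)&(vv>290)&(vv<420)
pts=np.array([np.r_[world(m,u,v,d[v,u]),u,v] for v,u in np.argwhere(M)])
a=np.radians(49.5); y=np.array([np.cos(a),np.sin(a)]); x=np.array([y[1],-y[0]])
c=np.array([.5503,-.1494]); 
ly=(pts[:,:2]-c)@y; lx=(pts[:,:2]-c)@x
zt=.0942
for s in(1,-1):
    for lo in np.arange(.02,.07,.006):
        k=(ly*s>0)&(pts[:,2]-zt>lo)&(pts[:,2]-zt<lo+.006)
        if k.sum()>3: print(s,lo.round(3),k.sum(),'ly',ly[k].min().round(4),ly[k].max().round(4),'lx',lx[k].min().round(4),lx[k].max().round(4))
E
```

```text
1 0.038 130 ly 0.0235 0.0302 lx -0.0102 0.0121
1 0.044 348 ly 0.0235 0.0371 lx -0.0106 0.012
1 0.05 436 ly 0.0237 0.0379 lx -0.0105 0.0127
1 0.056 495 ly 0.0238 0.0379 lx -0.0104 0.0123
1 0.062 547 ly 0.0239 0.0379 lx -0.0103 0.0128
1 0.068 517 ly 0.0241 0.038 lx -0.0103 0.0128
-1 0.038 80 ly -0.0216 -0.0211 lx -0.0089 0.012
-1 0.044 301 ly -0.0339 -0.021 lx -0.0107 0.0126
-1 0.05 429 ly -0.0346 -0.0207 lx -0.0103 0.0123
-1 0.056 476 ly -0.0346 -0.0206 lx -0.0102 0.0124
-1 0.062 547 ly -0.0345 -0.0204 lx -0.0102 0.0127
-1 0.068 547 ly -0.0343 -0.0203 lx -0.0102 0.0127
```

>>> drive_tool([
  [0.3,-0.8,0],
  [0.3,-1.4,0],
  [0.3,-1.4,-2],
  [0.3,-1.4,-4],
  [0.3,-1.4,-5.5],
  [0.3,-1.4,-6.5],
  [0.3,-1.4,-6.5],
], roll=[0,0,0,0,0,0,0])

```text
time: 7.63
ee_pos: [0.5527, -0.1651, 0.0285]
tcp_rot: [-1.079, -2.919, 0.026]
force: [-0.5, 0.4, -0.2]
finger_gap: 0.528
```

```bash
python3 - <<'E'
from h import *
s=status.state();print(s['ee_pos'],s['tcp_rot'],s['force'])
m,im,d=snap('wrist','w6')
m,im,d=snap('side','s6')
a=cv2.resize(im[210:330,320:440],None,fx=5,fy=5)[:,:,::-1]
cv2.imwrite('pics/s6c.png',a)
E
```

```text
[ 0.55266853 -0.16509221  0.02854771] [-1.07863874 -2.91921759  0.02572524] [-0.49522947  0.38939236 -0.18343474]
```

View pics/w6.png

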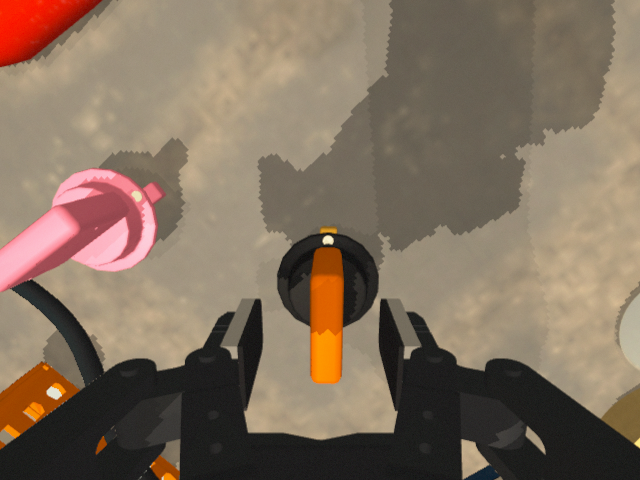

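View pics/s6c.png

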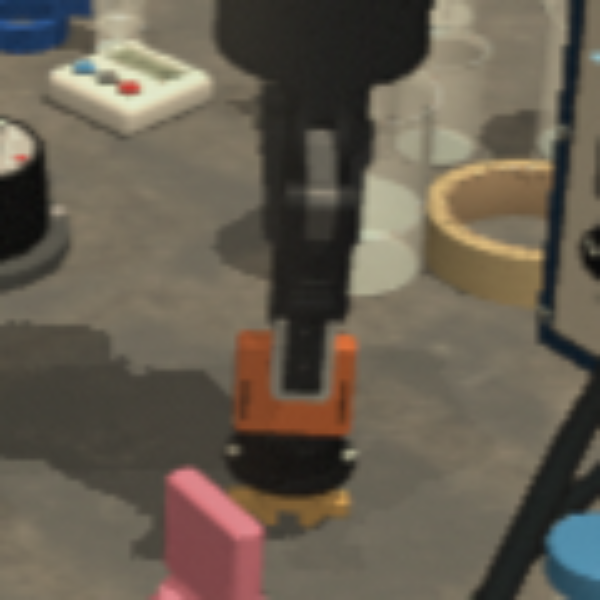

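The pads straddle the wing, centred at (327,315). I'll lower 1.4 cm more and close.

>>> drive_tool([
  [0.1,0.2,-0.7],
  [0.1,0.2,-1.4],
  [0.1,0.2,-1.4],
], roll=[0,0,0])

```text
time: 7.98
ee_pos: [0.5553, -0.163, 0.016]
tcp_rot: [-1.079, -2.922, 0.024]
force: [-0.1, 0.4, -1.0]
finger_gap: 0.525
```

>>> drive_tool([
  [0,0,0],
  [0,0,0],
  [0,0,0],
  [0,0,0],
  [0,0,0],
  [0,0,0],
], roll=[0,0,0,0,0,0], hand=0, grip_force=70)

```text
time: 8.48
ee_pos: [0.5557, -0.163, 0.0163]
tcp_rot: [-1.079, -2.923, 0.024]
force: [0.5, -0.2, 1.4]
finger_gap: 0.131
```

```bash
python3 - <<'E'
from h import *
s=status.state();print(s['ee_pos'],s['tcp_rot'],s['force'],s['finger_gap']*85)
m,im,d=snap('side','s7')
a=cv2.resize(im[210:330,320:440],None,fx=5,fy=5)[:,:,::-1]
cv2.imwrite('pics/s7c.png',a)
E
```

```text
[ 0.5556775  -0.16297654  0.0163417 ] [-1.07889692 -2.92303027  0.02400895] [ 0.52321923 -0.24174901  1.40936606] 11.131757362204782
```

View pics/s7c.png

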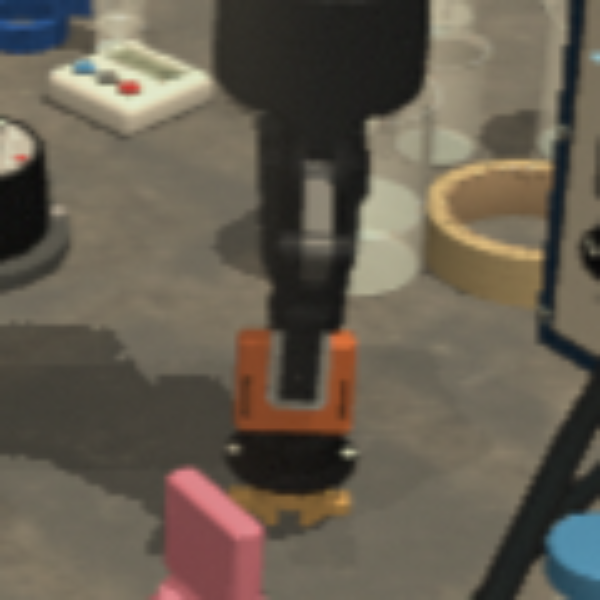

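The plug is gripped at 11 mm opening, with the tips at about z 50 mm, clear of the body. I'll lift, carry it over the socket and turn it by +1.11 rad.

>>> drive_tool([
  [0,0,1],
  [0,0,4],
  [0,0,7.5],
  [0.2,2,10],
  [0.5,5,11],
  [0.8,8,11],
  [1.1,11.5,11],
  [1.4,15,11],
  [1.8,18.5,11],
  [2.0,21.5,11],
], roll=[0,0,0.1,0.2,0.3,0.4,0.5,0.6,0.7,0.8])

```text
time: 9.37
ee_pos: [0.5755, 0.0549, 0.1268]
tcp_rot: [0.155, -3.12, 0.037]
force: [0.9, 0.2, -1.8]
finger_gap: 0.125
```

```bash
python3 - <<'E'
from h import *
s=status.state();print(s['ee_pos'],s['joint_pos'].round(2),s['force'],s['finger_gap']*85)
a=s['tcp_rot'];print('tool y',2*np.degrees(np.arctan2(a[1],a[0]))-90, a)
E
```

```text
[0.57546065 0.05489394 0.12677576] [-0.41  0.34  0.28  1.83 -0.08  1.    1.57] [ 0.86538521  0.22527656 -1.78221461] 10.619083468475786
tool y -264.31730026348424 [ 0.15486263 -3.12024233  0.03669257]
```

>>> drive_tool([
  [0.1,1.5,0],
  [0.2,2.6,0],
  [0.2,2.6,0],
  [0.2,2.6,0],
  [0.2,2.6,0],
], roll=[0.1,0.2,0.3,0.304,0.304])

```text
time: 9.78
ee_pos: [0.5771, 0.0802, 0.1268]
tcp_rot: [0.622, -3.065, 0.041]
force: [0.5, 0.3, -1.7]
finger_gap: 0.124
```

>>> drive_tool([
  [0,0,0],
  [0,0,0],
], roll=[0,0])

```text
time: 9.95
ee_pos: [0.5769, 0.0787, 0.1269]
tcp_rot: [0.616, -3.065, 0.042]
force: [-0.8, 0.4, -0.6]
finger_gap: 0.124
```

```bash
python3 - <<'E'
from h import *
s=status.state();print(s['ee_pos'],s['joint_pos'].round(2),s['force'],s['finger_gap']*85)
a=s['tcp_rot'];print('tool y',2*np.degrees(np.arctan2(a[1],a[0]))-90, a,s['dq'].round(3))
m,im,d=snap('wrist','w8')
m,im,d=snap('side','s8')
a=cv2.resize(im[160:290,250:380],None,fx=4.6,fy=4.6)[:,:,::-1]
cv2.imwrite('pics/s8c.png',a)
snap('top','t8')
E
```

```text
[0.57694431 0.07870133 0.12688291] [-0.4   0.34  0.22  1.82 -0.05  1.    1.8 ] [-0.75682655  0.39710913 -0.61827738] 10.525394813576389
tool y -247.27098959603157 [ 0.61611295 -3.06537943  0.04227058] [ 0.     0.002 -0.003 -0.001 -0.002 -0.005  0.01 ]
```

View pics/w8.png

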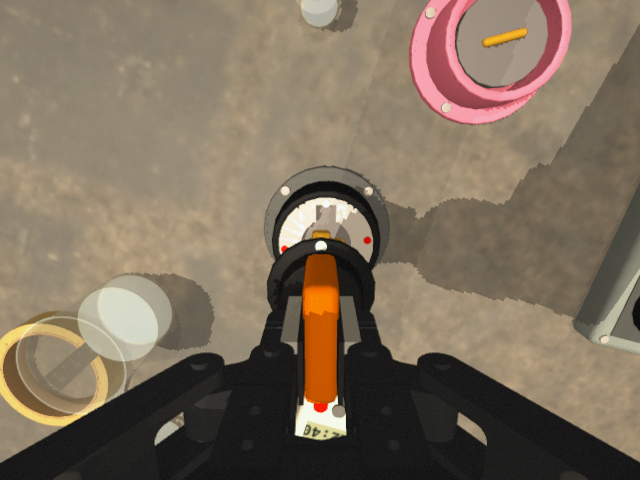

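View pics/s8c.png

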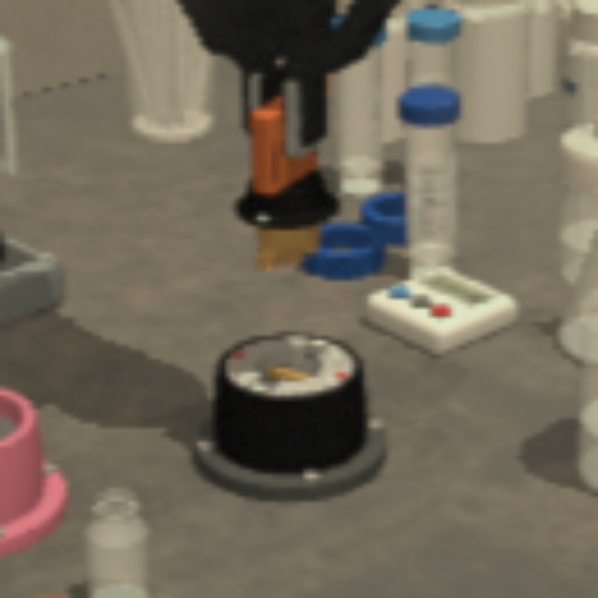

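```bash
cat > meas.py <<'E'
from h import *
from scipy.spatial.transform import Rotation as R
def meas(f,foot,redwin):
    z=np.load(f'pics/{f}.npz'); im,d=z['im'],z['d']; m={k:z[k] for k in('vfov','cx','cy','cam_to_world')}
    h=cv2.cvtColor(im,cv2.COLOR_RGB2HSV).astype(int); vv,uu=np.mgrid[:480,:640]
    red=((h[:,:,0]<6)|(h[:,:,0]>172))&(h[:,:,1]>150)&(h[:,:,2]>80)&(uu>redwin[0])&(uu<redwin[1])&(vv>redwin[2])&(vv<redwin[3])
    n,l,st,c=cv2.connectedComponentsWithStats(red.astype(np.uint8))
    for i in range(1,n):
        if st[i,4]>5: print('red',c[i].round(1),st[i,4],onplane(m,*c[i],.0505).round(4))
    og=(h[:,:,0]>5)&(h[:,:,0]<20)&(h[:,:,1]>170)&(vv>230)&(abs(uu-320)<40)
    pts=np.array([world(m,u,v,d[v,u]) for v,u in np.argwhere(og)])
    T=pts[abs(pts[:,2]-foot-.0765)<.005]; print('wingtop',len(T),np.median(T[:,2]),cv2.minAreaRect(T[:,:2].astype(np.float32)))
    k=(d>.05)&(abs(uu-320)<62)&(vv>235)&(vv<340)&(h[:,:,2]<60)
    pts=np.array([world(m,u,v,d[v,u]) for v,u in np.argwhere(k)]); 
    F=pts[abs(pts[:,2]-foot-.026)<.003]
    if len(F)>20:
        A=np.c_[2*F[:,:2],np.ones(len(F))];(x,y),r=cv2.minEnclosingCircle(F[:,:2].astype(np.float32));print('flange',len(F),x,y,r,np.median(F[:,2]))
    L=np.array([world(m,u,v,d[v,u]) for v,u in np.argwhere((d>.05)&(abs(uu-320)<80)&(vv>150)&(vv<260)&(np.abs(vv-220)<60))])
    L=L[(L[:,2]>.046)&(L[:,2]<.056)]; print('lip ext',len(L),L.min(0).round(4),L.max(0).round(4))
E
python3 - <<'E'
from meas import *
meas('w8',.1106,(270,385,220,265))
s=status.state(); print(R.from_rotvec(s['tcp_rot']).as_matrix()[:,2])
print(R.from_rotvec([-1.0789,-2.923,.024]).as_matrix()[:,2])
E
```

```text
red [367.  239.9] 41 [0.5644 0.1048 0.0505]
red [283.7 248.5] 30 [0.5916 0.0563 0.0505]
wingtop 4054 0.18832837907903038 ((0.5762352347373962, 0.07997441291809082), (0.044078513979911804, 0.01248918753117323), 23.669307708740234)
flange 2058 0.5762740969657898 0.0788080096244812 0.024682505056262016 0.13783638771707082
lip ext 4011 [0.5414 0.0446 0.0461] [0.6001 0.1162 0.0532]
[-0.00870998 -0.02887191 -0.99954517]
[-0.02947864 -0.00553702 -0.99955007]
```

The plug axis is at about (0.5762, 0.0797) and 23.7°, against the socket at (0.5778, 0.0807) and 23°. I'll correct by +1.5 mm and +1 mm and descend to just above the mouth.

>>> drive_tool([
  [0.15,0.1,-1],
  [0.15,0.1,-2.5],
  [0.15,0.1,-4],
  [0.15,0.1,-5],
  [0.15,0.1,-5.3],
  [0.15,0.1,-5.3],
], roll=[0,0,0,0,0,0])

```text
time: 10.6
ee_pos: [0.5773, 0.0801, 0.0723]
tcp_rot: [0.618, -3.062, 0.042]
force: [-0.4, 0.7, -1.3]
finger_gap: 0.126
```

```bash
python3 - <<'E'
from meas import *
s=status.state();p=s['ee_pos'];print(p,s['force'],s['tcp_rot'])
snap('wrist','w9')
meas('w9',p[2]-.0163,(250,400,100,300))
m,im,d=snap('side','s9')
cv2.imwrite('pics/s9c.png',cv2.resize(im[160:290,250:380],None,fx=4.6,fy=4.6)[:,:,::-1])
E
```

```text
[0.57734404 0.08010557 0.07225262] [-0.3598769   0.7050152  -1.34596181] [ 0.61802468 -3.06220497  0.0420079 ]
red [373.9 264.5] 63 [0.5645 0.1048 0.0505]
red [268.1 274.2] 16 [0.5918 0.0553 0.0505]
wingtop 4075 0.1337119955706786 ((0.5770588517189026, 0.08124107122421265), (0.044425494968891144, 0.012266617268323898), 22.40473747253418)
flange 1945 0.5770357847213745 0.08039332926273346 0.02476876601576805 0.08325011819608202
lip ext 4327 [0.5411 0.0445 0.046 ] [0.5867 0.1115 0.0532]
```

View pics/w9.png

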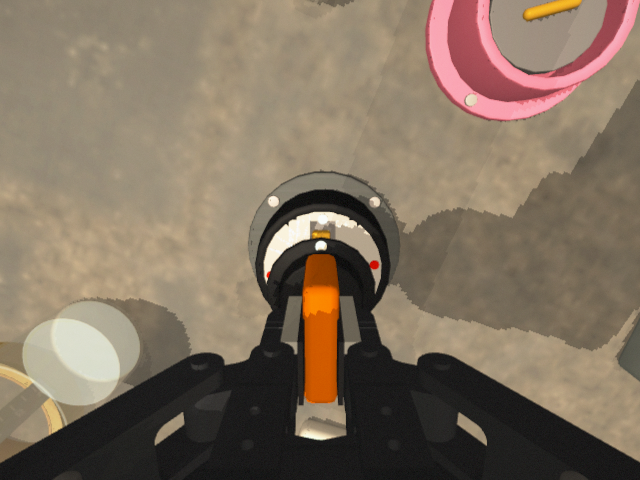

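View pics/s9c.png

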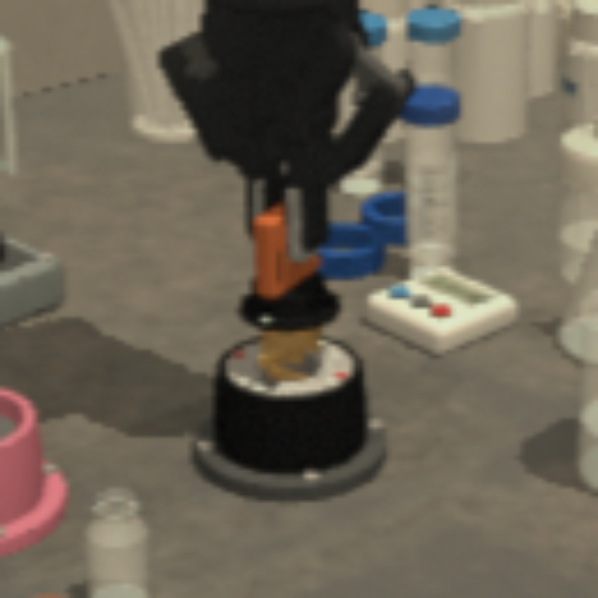

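The plug is aligned with the socket within about 1 mm. The lug at (320,235) sits over the slot centred at about (322,230). I'll insert gently.

>>> drive_tool([
  [0.08,0,-0.4],
  [0.08,0,-0.8],
  [0.08,0,-1.1],
  [0.08,0,-1.3],
  [0.08,0,-1.3],
], roll=[0,0,0,0,0])

```text
time: 11.12
ee_pos: [0.5797, 0.0804, 0.061]
tcp_rot: [0.619, -3.066, 0.042]
force: [0.3, -0.7, -1.4]
finger_gap: 0.126
```

>>> drive_tool([
  [-0.12,0,-0.3],
  [-0.12,0,-0.6],
  [-0.12,0,-0.6],
], roll=[0,0,0])

```text
time: 11.37
ee_pos: [0.579, 0.0805, 0.0551]
tcp_rot: [0.619, -3.067, 0.042]
force: [-0.5, -0.5, 2.4]
finger_gap: 0.126
```

>>> drive_tool([
  [-0.05,0,-0.3],
  [-0.05,0,-0.5],
  [-0.05,0,-0.7],
  [-0.05,0,-0.7],
], roll=[0,0,0,0])

```text
time: 11.7
ee_pos: [0.5791, 0.0805, 0.0486]
tcp_rot: [0.619, -3.068, 0.042]
force: [-1.9, -0.5, 6.8]
finger_gap: 0.125
```

```bash
python3 - <<'E'
from meas import *
s=status.state();p=s['ee_pos'];print(p,s['force'],s['wrist_torque'],s['tcp_rot'],s['finger_gap']*85)
snap('wrist','w10')
meas('w10',p[2]-.0163,(250,400,100,320))
m,im,d=snap('side','s10')
cv2.imwrite('pics/s10c.png',cv2.resize(im[160:290,250:380],None,fx=4.6,fy=4.6)[:,:,::-1])
E
```

```text
[0.57912977 0.08049451 0.0485938 ] [-1.93830555 -0.50974103  6.80525821] [-0.07763324  0.33744003 -0.02326216] [ 0.61888084 -3.06765877  0.0418148 ] 10.612338996447017
red [380.3 276.5] 82 [0.5645 0.1049 0.0505]
red [263.7 288.3] 69 [0.5919 0.0566 0.0505]
wingtop 4064 0.110040790896332 ((0.5782270431518555, 0.08137664943933487), (0.04405105113983154, 0.012323373928666115), 22.4247989654541)
flange 1902 0.5787802338600159 0.08064132928848267 0.02460048720240593 0.059557874523144774
lip ext 4365 [0.5413 0.0444 0.046 ] [0.581  0.1079 0.0536]
```

View pics/s10c.png

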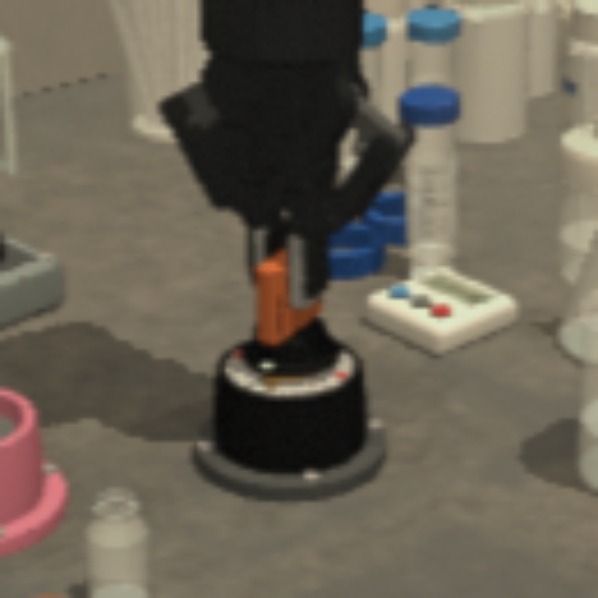

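The depth is about 17.7 mm (15 or more is needed) and the force fits the spring. I'll twist clockwise.

>>> drive_tool([
  [-0.05,0,0],
  [-0.05,0,0],
  [-0.05,0,0],
  [-0.05,0,0],
  [-0.05,0,0],
], roll=[-0.08,-0.16,-0.24,-0.32,-0.4], grip_force=90)

```text
time: 12.22
ee_pos: [0.5779, 0.0796, 0.0491]
tcp_rot: [-0.009, -3.122, 0.039]
force: [-2.2, -0.2, 5.8]
finger_gap: 0.124
```

```bash
cat > st.py <<'E'
from h import *
s=status.state();a=s['tcp_rot'];print(s['ee_pos'],'F',s['force'].round(1),'T',s['wrist_torque'].round(2),'yaw',(2*np.degrees(np.arctan2(a[1],a[0]))-90)%180,s['finger_gap']*85,s['joint_pos'].round(2))
E
python3 st.py
```

```text
[0.57786999 0.07960802 0.04914394] F [-2.2 -0.2  5.8] T [-0.29  0.68  0.06] yaw 89.67004361333716 10.516356395766293 [-0.45  0.45  0.29  1.86 -0.14  0.87  1.46]
```

>>> drive_tool([
  [0,0.05,-0.05],
  [0,0.05,-0.05],
  [0,0.05,-0.05],
  [0,0.05,-0.05],
  [0,0.05,-0.05],
  [0,0.05,-0.05],
], roll=[-0.1,-0.2,-0.3,-0.4,-0.5,-0.6])

```text
time: 12.72
ee_pos: [0.5772, 0.0799, 0.049]
tcp_rot: [-0.935, -2.971, 0.029]
force: [-2.5, -0.4, 6.9]
finger_gap: 0.124
```

```bash
python3 st.py
```

```text
[0.57724227 0.07989191 0.04900439] F [-2.5 -0.4  6.9] T [-0.08  0.66  0.14] yaw 55.052669300188654 10.533994717902003 [-0.54  0.47  0.41  1.86 -0.23  0.89  0.94]
```

>>> drive_tool([
  [0,0.05,-0.05],
  [0,0.05,-0.05],
  [0,0.05,-0.05],
  [0,0.05,-0.05],
  [0,0.05,-0.05],
], roll=[-0.08,-0.16,-0.24,-0.32,-0.38])

```text
time: 13.13
ee_pos: [0.577, 0.0803, 0.049]
tcp_rot: [-1.481, -2.736, 0.022]
force: [-2.2, -0.7, 6.7]
finger_gap: 0.119
```

```bash
python3 st.py
```

```text
[0.57699429 0.08026285 0.04896698] F [-2.2 -0.7  6.7] T [-0.14  0.63  0.14] yaw 33.12745064278573 10.07705962233303 [-0.6   0.49  0.49  1.86 -0.3   0.89  0.61]
```

>>> drive_tool([
  [0,0.03,-0.03],
  [0,0.03,-0.03],
  [0,0.03,-0.03],
], roll=[-0.04,-0.08,-0.08])

```text
time: 13.38
ee_pos: [0.5769, 0.0804, 0.0492]
tcp_rot: [-1.59, -2.673, 0.02]
force: [-2.3, -0.8, 5.3]
finger_gap: 0.119
```

```bash
python3 st.py; python3 - <<'E'
from meas import *
s=status.state();p=s['ee_pos']
snap('wrist','w11')
meas('w11',p[2]-.0163,(200,440,100,340))
m,im,d=snap('side','s11')
cv2.imwrite('pics/s11c.png',cv2.resize(im[160:290,250:380],None,fx=4.6,fy=4.6)[:,:,::-1])
E
```

```text
[0.57693808 0.0803527  0.04917819] F [-2.3 -0.8  5.3] T [-0.07  0.42  0.22] yaw 28.518184248792807 10.144039982990844 [-0.61  0.49  0.51  1.87 -0.31  0.9   0.55]
red [321.2 227.7] 90 [0.5645 0.1045 0.0505]
wingtop 4024 0.1106006248815029 ((0.5781338214874268, 0.08111200481653214), (0.012145132757723331, 0.04426799342036247), 27.921850204467773)
flange 2277 0.5772405862808228 0.08117413520812988 0.02491503581404686 0.06014711433487574
lip ext 4267 [0.5418 0.0749 0.046 ] [0.6015 0.1174 0.0558]
```

View pics/w11.png

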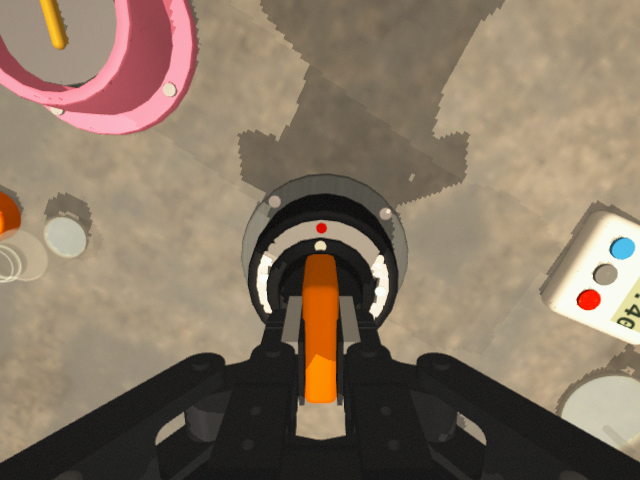

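View pics/s11c.png

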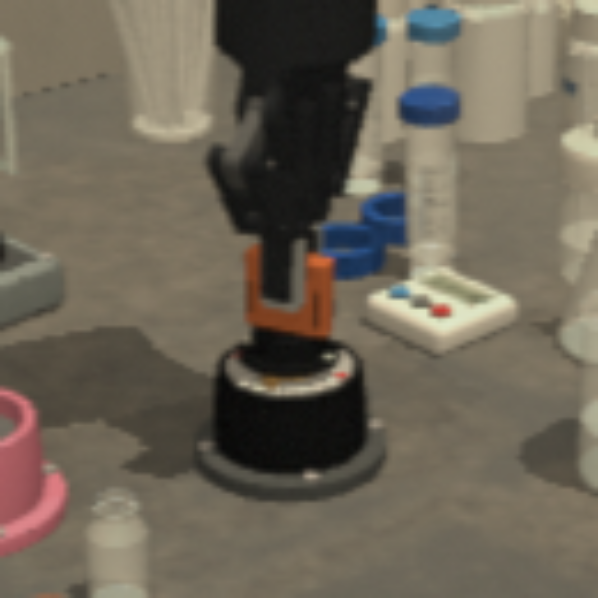

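The plug's white dot at (320,246) lines up with the red dot at (321,228). The turn is about 1.475 rad and the torque is at stop level. I'll hold briefly and check.

>>> drive_tool([
  [0,0,-0.04],
  [0,0,-0.04],
  [0,0,-0.04],
  [0,0,-0.04],
  [0,0,-0.04],
  [0,0,-0.04],
], roll=[-0.02,-0.02,-0.02,-0.02,-0.02,-0.02])

```text
time: 13.98
ee_pos: [0.5769, 0.0804, 0.0493]
tcp_rot: [-1.613, -2.659, 0.02]
force: [-1.3, -0.6, 5.6]
finger_gap: 0.12
```

```bash
python3 st.py; python3 - <<'E'
from meas import *
s=status.state();p=s['ee_pos'];print(s['dq'].round(4))
snap('wrist','w12'); meas('w12',p[2]-.0163,(200,440,100,340))
m,im,d=snap('top','t12')
E
```

```text
[0.57690385 0.0803602  0.04929481] F [-1.3 -0.6  5.6] T [-0.07  0.4   0.2 ] yaw 27.518446728065385 10.229290775685607 [-0.61  0.49  0.51  1.87 -0.31  0.9   0.53]
[-0.0021 -0.0009 -0.      0.0003  0.0002  0.0002  0.    ]
red [320.1 227.6] 87 [0.5644 0.1045 0.0505]
wingtop 4026 0.11073341915992305 ((0.5780656933784485, 0.08128371834754944), (0.012144768610596657, 0.04403851181268692), 26.841205596923828)
flange 2263 0.5773004293441772 0.08092878013849258 0.02474861964583397 0.06028832109453461
lip ext 4263 [0.5417 0.075  0.046 ] [0.6019 0.1174 0.0537]
```

View pics/t12.png

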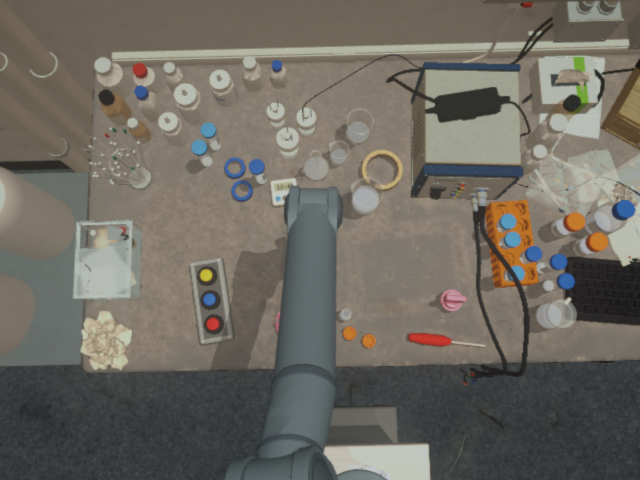

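The top view shows the bystanders and the pink plug in place, and the keypad clear. The plug is at rest at a 1.49 rad turn. Handing in.

```bash
python3 - <<'E'
from bench import manip
print(manip.job_done())
E
python3 st.py
```

```text
the job is handed in; nothing more can be done
None
the job is handed in; nothing more can be done
```

The job is handed in at about 14 s. I pressed blue, yellow and red in order, each to the bottom (7.5 N, 12 N and 15–22 N, against 5 N for fully down). I then put the orange-winged plug into the black socket and twisted it clockwise about 1.49 rad to the stop. It is still gripped there with the grip force set to 90 N. The hand-in gave no verdict.

**Last checks:**
- **Seating:** the plug's foot was about 17 mm below the mouth, so the plunger was down about 8.5 mm. The plug was within about 1 mm of the socket axis.
- **Twist:** the plug's white dot was next to the red dot, and the torque of 0.20 N m matched the spring at the stop.
- **Rest:** the arm was still, the push on the plug was about 6 N, and the bystanders visible from above had not moved.

**Disagreements:**
- **Tool height:** the reported height was about 32 mm below the real fingertips. I confirmed this at the blue button and with two cameras, and corrected for it from then on.
- **Tool tilt:** the tool leaned about 0.03 rad. It leaned the same way when I gripped the plug, so the plug itself should be upright.

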